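# Put a herb-cutter spacer away in the narrowest slot that takes it

### The job

Three spacers for the herb cutter, with blue grips, hang in the brown drying stand. Put the one from the red-framed bay away in the pale rack of graded slots, in the narrowest slot that its blade goes into fully, so that its shoulder lies flat on the rack. The blade's thickness is not marked, so try it on each slot in turn, starting with the narrowest. Leave the other two spacers in the stand and the things round about where they are.

Things in the scene. Friction and masses are not known exactly. Their poses are not given: they have to be found in the camera images.
- stand: Fixed brown wooden drying stand, 80 (x) x 190 (y) x 44 mm high; origin: centre of its underside, z up. Three bays in a row along its y, at y = +65, 0 and -65 mm, each 50 (x) x 22 (y) mm, open down to the worktop, a spacer in each (which is where changes); the bay at y = -65 mm is framed in red.
- red_bay (a point): Centre of the red-framed bay, on the stand's top, 44 mm above the worktop; axes as the stand's.
- rack: Fixed pale wooden rack, 70 (x) x 160 (y) x 44 mm high; origin: centre of its underside, z up. Four empty slots in a row along its y, narrowest at +y; a dark mark under each, as wide as it, on the face towards the robot. One slot takes a blade with about 2.5 mm to spare; in the next narrower one, 2 mm or more too narrow, its round edge dips 5 mm at most and stops on the lips.
- slot_1 (a point): Centre of the mouth of rack slot 1, 6 mm wide (rack y), 52 mm long (rack x), the narrowest; on the rack's top, z up, x along the slot's length, y across its width. Goes 44 mm down to the worktop. Slots 1 to 4 lie in this order, 36 mm apart, from the rack's +y end to its -y end.
- slot_2 (a point): Centre of the mouth of rack slot 2, 10.5 mm wide (rack y), 52 mm long (rack x); on the rack's top, z up, x along the slot's length, y across its width. Goes 44 mm down to the worktop. Slots 1 to 4 lie in this order, 36 mm apart, from the rack's +y end to its -y end.
- slot_3 (a point): Centre of the mouth of rack slot 3, 15.5 mm wide (rack y), 52 mm long (rack x); on the rack's top, z up, x along the slot's length, y across its width. Goes 44 mm down to the worktop. Slots 1 to 4 lie in this order, 36 mm apart, from the rack's +y end to its -y end.
- slot_4 (a point): Centre of the mouth of rack slot 4, 20.5 mm wide (rack y), 52 mm long (rack x), the widest; on the rack's top, z up, x along the slot's length, y across its width. Goes 44 mm down to the worktop. Slots 1 to 4 lie in this order, 36 mm apart, from the rack's +y end to its -y end.
- spacer_a: Cutter spacer hanging upright by its shoulder, blade hidden in a bay; 120 g. Origin: centre of the shoulder's underside; z up, x along the blade's width, y across it. Steel shoulder 62 (x) x 30 (y) x 5 mm; on it a blue grip 34 (x) x 16 (y) mm, from z = 5 to 40 mm. Below, a steel blade 44 mm wide (x), 36 mm deep, centred, with a fully rounded lower edge, thickness unknown (7 to 19 mm).
- spacer_b: Second spacer: head, blade width and depth, origin and axes exactly as spacer_a; only its blade's thickness differs, which is also unknown (7 to 19 mm).
- spacer_c: Third spacer: head, blade width and depth, origin and axes exactly as spacer_a; only its blade's thickness differs, which is also unknown (7 to 19 mm).
- packet_2: Brown paper packet tied with string, 79x86x34 mm, loose bystander; origin: centre of its underside.
- mortar: Small brass mortar, 71 mm across, 60 mm high, loose bystander; origin: centre of its underside.

How it is judged:
By the outcome, as a careful person would: the job done as asked, in the order asked, and still so for the second after the job is handed in, with the robot touching nothing.
It also fails if it takes over 42 s, if anything falls off the work surface, if the arm or the gripper's body presses on something with over 40 N, if the wrist force passes 120 N, or if a joint passes its speed limit or range.

### The arm

A 6-joint arm with a two-finger parallel gripper is mounted at the origin on the work surface; the furniture and walls round the work are solid. World frame = base frame: x ahead of the robot, y to its left, z up, the work surface at z = 0. Lengths are in m, angles in rad, forces in N, time in s.
With the tool pointing down it reaches from about 0.375 to 0.75 m from the base axis. Payload 9 kg.
Tool frame: the origin (TCP) lies midway between the tips of the shut fingers; the grasp point (between the pads) lies 19 mm behind it; z points along the fingers, y is the line along which they close (so a half turn about z gives the same grasp; the last joint's range is limited). The gripper opens to 85 mm and grips with 20 to 120 N. Pads are 22 mm wide; open, the fingers measure 114 mm over their backs; the gripper's body (76 mm by 85 mm) begins 54 mm behind the grasp point. The pads swing forward as they close: fully open they stand 13 mm farther back than shut.
Start: joints at [-1.443, 0.104, 0.097, 1.564, 0, 1.353], TCP at [0.203, -0.565, 0.231] pointing down, gripper open.
Joint ranges: [-2.99, 2.99], [-0.84, 1.86], [-1.1, 1.16], [-1.84, 2.11], [-1.51, 1.56], [-3.14, 3.14]. Speed limits (rad/s): [2.22, 2.22, 2.57, 3.14, 3.14, 3.14].

### API

Orientations are given as a unit quaternion [x, y, z, w].
In Python, from plant import robot gives the robot as it stands.
- The arm moves only by the tool carry_out, never from a script. Its argument "deltas" is a list of rows, each an object with "slide": the shift along the tool's x, y, z normalised to -1 to 1, where 1 is 400 mm, a list of three; "yaw": the turn about the tool's z normalised to -1 to 1, where 1 is pi rad; "grip": the closure, from -1 (fully open) to 1 (shut). In form: [{"slide": [tx, ty, tz], "yaw": yaw, "grip": grip}, ...]. A call has 1 to 8 rows; each row is the pose to reach, as a shift and turn from the pose commanded when the call began, along the tool's axes at that moment, turning the shorter way round; what a row does not reach only later rows make up. A row lasts 1/12 s, in which the tool goes at most 41.7 mm and 7.16 degrees, less where a joint would pass 70% of its speed; a pose out of reach is approached as far as the arm can. A call with a number of a shift or a turn outside -1 to 1 is refused whole. A call with a gripper value outside its range is refused whole. The fingers move at their own pace and stop on an object; the grip force is fixed at half the most. Time passes only in rows, so rows that repeat a pose let the fingers close. It gives the time, the measured TCP pose, the force, the opening and the grip force at its end, in the units of the state.
- robot.state(): the state, without advancing time (a new reading comes with each control period).
- robot.capture(name): name is "side" or "top" or "wrist"; returns the picture (420x560x3 uint8, red, green, blue); there is no depth.
- robot.camera_info(name): a dict with "mtx" (3x3 intrinsics, pixels), "world_to_cam" (4x4, takes a point from world to camera coordinates); the wrist camera has in their place "T_tool_cam" (4x4, takes a point from camera to tool coordinates, whose origin is the TCP and whose axes are the flange's). Camera axes: x right, y up, looking along -z (the intrinsics and any distortion apply to the point x, -y, -z); pixel columns grow to the right and rows downward; lengths in m; the calibration is good to about 2 mm. A picture is of the moment at which its call begins: read the wrist's pose just before it. camera_info takes no time and is no camera call.
- robot.job_done(): hands the job in; it is judged then, once.
The state is a dict: "time": time; "qpos": joint angles; "joint_velocities": joint speeds; "joint_torque": joint torques, N m; "position": TCP position; "tcp_rot": TCP orientation; "force": force on the tool from outside, world axes, zero at the start; "wrist_torque": the same for the moment, N m; "finger_gap": finger opening in m; "grasp_force": force on a finger pad.
Only numpy, scipy, OpenCV 4.12 (cv2) and the standard library are available. Lean on these libraries where they do the work, as an engineer would, in place of code of your own. Each camera call takes 0.05 s, during which the arm holds its last target. There are 200 camera calls.

## Working session

There is one attempt and no reset: what is moved stays moved. The work goes in short steps, Python scripts to look and compute and a tool call to move; the robot and the scene stay as the last step left them, time stands still between calls to the robot, and variables do not carry over. Pictures are saved under pics/ and viewed, at most 10 in all, crops included, and the job is handed in when it is done.

Besides the shell and the picture viewer there is one more tool, called as name(argument=value, ...), one argument or row to a line, values as JSON. carry_out: Moves the arm, as the interface text tells. Scaled input: -1 to 1 covers 400 mm each way for a shift and pi rad each way for a turn. Its arguments: {"type":"object","properties":{"deltas":{"type":"array"}},"required":["deltas"]}

```bash
mkdir -p pics
python3 - <<'E'
from plant import robot
import cv2,numpy as np
s=robot.state();print({k:np.round(v,3) for k,v in s.items()})
for n in("side","top","wrist"):
    im=robot.capture(n);cv2.imwrite(f"pics/{n}0.png",im[...,::-1]);print(n,robot.camera_info(n))
a=cv2.imread("pics/side0.png");b=cv2.imread("pics/top0.png")
E
```

```text
{'time': np.float64(0.0), 'qpos': array([-1.443,  0.105,  0.096,  1.564, -0.   ,  1.353]), 'joint_velocities': array([-0.001, -0.   , -0.001, -0.   , -0.001,  0.002]), 'joint_torque': array([ 0.0000e+00, -5.5693e+01,  5.0365e+01,  1.7000e-02, -0.0000e+00,
        0.0000e+00]), 'position': array([ 0.203, -0.564,  0.23 ]), 'tcp_rot': array([ 0.985,  0.172,  0.   , -0.001]), 'force': array([-0.083, -0.502, -0.732]), 'wrist_torque': array([-0.007,  0.054,  0.029]), 'grasp_force': np.float64(0.0), 'finger_gap': np.float64(0.085)}
side {'mtx': array([[480.15262172,   0.        , 283.93190831],
       [  0.        , 480.15262172, 210.63864766],
       [  0.        ,   0.        ,   1.        ]]), 'world_to_cam': array([[ 0.9992145 ,  0.03861781, -0.0088913 , -0.52953037],
       [-0.00496775,  0.34466549,  0.93871243,  0.01280442],
       [ 0.03931554, -0.9379309 ,  0.34458659, -1.26791787],
       [ 0.        ,  0.        ,  0.        ,  1.        ]])}
top {'mtx': array([[536.51553693,   0.        , 277.13341315],
       [  0.        , 536.51553693, 208.16971372],
       [  0.        ,   0.        ,   1.        ]]), 'world_to_cam': array([[-0.01937244, -0.99980132, -0.00469325, -0.16961314],
       [ 0.986665  , -0.01987624,  0.161546  , -0.53946123],
       [-0.16160719, -0.00150113,  0.98685402, -1.01914849],
       [ 0.        ,  0.        ,  0.        ,  1.        ]])}
wrist {'mtx': array([[333.53982969,   0.        , 281.85409926],
       [  0.        , 333.53982969, 208.6535913 ],
       [  0.        ,   0.        ,   1.        ]]), 'T_tool_cam': array([[-7.51293681e-04,  9.54168738e-01,  2.99268200e-01,
         7.63039783e-02],
       [ 9.99999227e-01,  1.01330290e-03, -7.20319927e-04,
         2.89648564e-04],
       [-9.90556091e-04,  2.99267428e-01, -9.54168761e-01,
        -1.42959446e-01],
       [ 0.00000000e+00,  0.00000000e+00,  0.00000000e+00,
         1.00000000e+00]])}
```

View pics/top0.png

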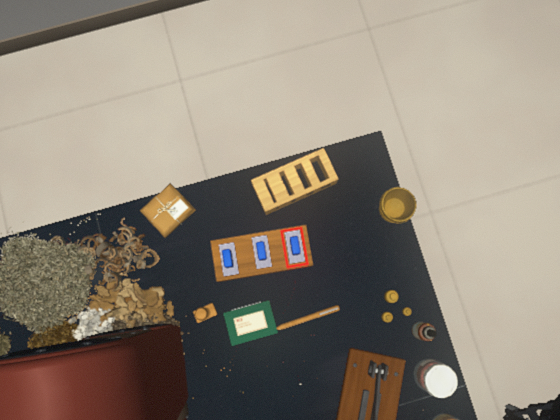

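View pics/side0.png

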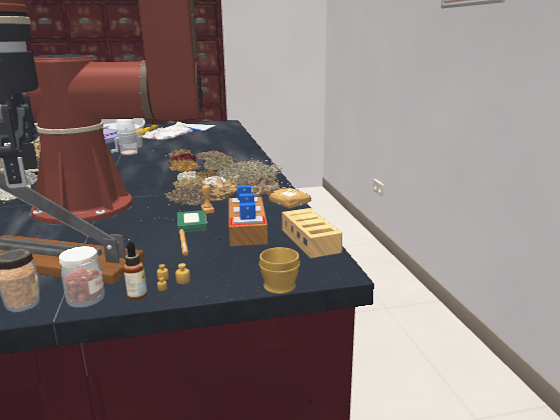

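Top view: the red-framed bay's spacer is at about (294,246), the other grips at (262,250) and (228,258), and the rack at about (294,180) with its slots running roughly up the image, the widest on the right. Side view: the red-framed spacer is the nearest one (247,210), and the rack is at (311,232).

```bash
cat > h.py <<'E'
import cv2,numpy as np
from plant import robot
def ray(cam,uv,pose=None):
    i=robot.camera_info(cam);K=i["mtx"]
    if cam=="wrist":
        from scipy.spatial.transform import Rotation as R
        T=np.eye(4);T[:3,:3]=R.from_quat(pose[1]).as_matrix();T[:3,3]=pose[0];C=T@i["T_tool_cam"]
    else: C=np.linalg.inv(i["world_to_cam"])
    p=np.linalg.solve(K,[uv[0],uv[1],1.]);return C[:3,3],C[:3,:3]@[p[0],-p[1],-p[2]]
def onz(cam,uv,z,pose=None):
    o,d=ray(cam,uv,pose);return o+d*(z-o[2])/d[2]
def tri(rs):
    A=0;b=0
    for o,d in rs:
        d=d/np.linalg.norm(d);P=np.eye(3)-np.outer(d,d);A=A+P;b=b+P@o
    return np.linalg.solve(A,b)
def mask(im,lo,hi,k=3):
    m=cv2.inRange(cv2.cvtColor(im,cv2.COLOR_BGR2HSV),lo,hi)
    return cv2.morphologyEx(m,cv2.MORPH_CLOSE,np.ones((k,k)))
def blobs(m,a=30):
    return [c for c in cv2.findContours(m,cv2.RETR_EXTERNAL,cv2.CHAIN_APPROX_NONE)[0] if cv2.contourArea(c)>a]
E
python3 - <<'E'
from h import *
t=cv2.imread("pics/top0.png");s=cv2.imread("pics/side0.png")
for n,im in(("top",t),("side",s)):
    for c in blobs(mask(im,(105,150,60),(125,255,255)),40):
        r=cv2.minAreaRect(c);print(n,np.round(r[0]),np.round(r[1]),round(r[2]),np.round(onz(n,r[0],.084),3))
hsv=cv2.cvtColor(t,cv2.COLOR_BGR2HSV);print(hsv[196,262],hsv[165,330],hsv[240,240],hsv[246,304])
m=mask(t,(10,50,140),(25,180,255));m[:140]=0;m[222:]=0;m[:,:245]=0;m[:,345:]=0
c=max(blobs(m),key=cv2.contourArea);r=cv2.minAreaRect(c)
print("rack",r,[np.round(onz("top",p,.044),3) for p in cv2.boxPoints(r)],np.round(onz("top",r[0],.044),3))
m=mask(t,(0,170,120),(6,255,255))|mask(t,(174,170,120),(180,255,255));m[300:]=0
for c in blobs(m,100):
    r=cv2.minAreaRect(c);print("red",r,np.round(onz("top",r[0],.044),3),[np.round(onz("top",p,.044),3) for p in cv2.boxPoints(r)])
big=np.hstack([cv2.resize(t[130:300,195:365],(400,400)),cv2.resize(s[170:270,220:350],(400,308)) if 0 else cv2.copyMakeBorder(cv2.resize(s[170:270,220:350],(400,308)),0,92,0,0,0)])
cv2.imwrite("pics/z.png",big)
E
```

```text
top [227. 258.] [17.  8.] 81 [ 0.437 -0.084  0.084]
top [261. 250.] [17.  7.] 82 [ 0.45  -0.148  0.084]
top [295. 245.] [17.  7.] 81 [ 0.459 -0.212  0.084]
side [246. 202.] [35. 16.] 83 [ 0.457 -0.203  0.084]
[ 21 122 236] [ 20 127 239] [ 17 169 167] [  2 219 236]
rack ((294.20361328125, 179.21755981445312), (35.723899841308594, 80.77214050292969), 65.92449951171875) [array([ 0.595, -0.127,  0.044]), array([ 0.66 , -0.277,  0.044]), array([ 0.592, -0.304,  0.044]), array([ 0.529, -0.155,  0.044])] [ 0.594 -0.215  0.044]
red ((294.0760192871094, 247.66799926757812), (39.980899810791016, 22.45012664794922), 79.69515228271484) [ 0.457 -0.212  0.044] [array([ 0.492, -0.184,  0.044]), array([ 0.499, -0.228,  0.044]), array([ 0.422, -0.239,  0.044]), array([ 0.415, -0.196,  0.044])]
```

View pics/z.png

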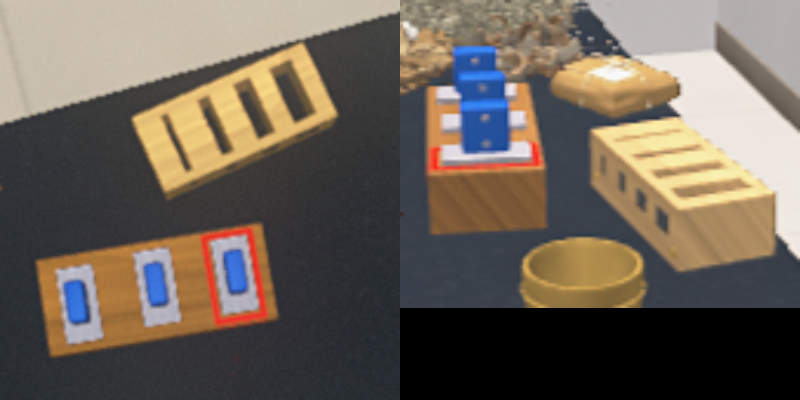

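The blue grips give the stand's yaw as about 9.7°, and the rack outline gives its yaw as about 23°. Next I move over the work for wrist views.

carry_out(
  deltas=[
    {"slide": [1.0, -0.53, 0], "yaw": 0.056, "grip": -0.06},
    {"slide": [1.0, -0.53, 0], "yaw": 0.056, "grip": -0.06},
    {"slide": [1.0, -0.53, 0], "yaw": 0.056, "grip": -0.06},
    {"slide": [1.0, -0.53, 0], "yaw": 0.056, "grip": -0.06},
    {"slide": [1.0, -0.53, 0], "yaw": 0.056, "grip": -0.06},
    {"slide": [1.0, -0.53, 0], "yaw": 0.056, "grip": -0.06},
    {"slide": [1.0, -0.53, 0], "yaw": 0.056, "grip": -0.06},
    {"slide": [1.0, -0.53, 0], "yaw": 0.056, "grip": -0.06},
  ],
)

```text
time: 0.82
position: [0.4285, -0.316, 0.2313]
tcp_rot: [0.996, 0.085, 0.0, 0.0]
force: [0.6, -0.7, 0.7]
finger_gap: 0.0454
grasp_force: 0.0
```

carry_out(
  deltas=[
    {"slide": [0.29, -0.19, 0], "yaw": 0, "grip": -0.06},
    {"slide": [0.29, -0.19, 0], "yaw": 0, "grip": -0.06},
    {"slide": [0.29, -0.19, 0], "yaw": 0, "grip": -0.06},
    {"slide": [0.29, -0.19, 0], "yaw": 0, "grip": -0.06},
    {"slide": [0.29, -0.19, 0], "yaw": 0, "grip": -0.06},
    {"slide": [0.29, -0.19, 0], "yaw": 0, "grip": -0.06},
  ],
)

```text
time: 1.32
position: [0.5292, -0.2228, 0.2309]
tcp_rot: [0.996, 0.086, -0.0, -0.0]
force: [0.6, -0.7, 0.3]
finger_gap: 0.0455
grasp_force: 0.0
```

Run:
```python
from h import *
import json
s=robot.state();im=robot.capture("wrist");cv2.imwrite("pics/w1.png",im[...,::-1])
json.dump([list(s["position"]),list(s["tcp_rot"])],open("w1.json","w"));print(s["position"],s["tcp_rot"],s["qpos"])
```

```text
[ 0.52915726 -0.22278261  0.23087383] [ 9.96318750e-01  8.57249162e-02 -4.22022240e-04 -9.37710170e-05] [-6.25957910e-01  2.59109113e-02  1.51740029e-02  1.56082103e+00
 -4.09314483e-04  2.34397436e+00]
```

View pics/w1.png

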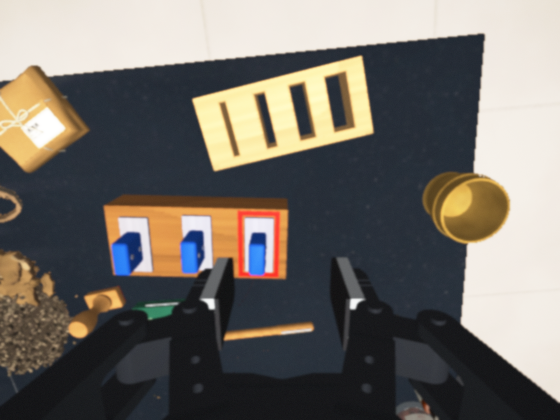

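The wrist view shows the red-framed spacer with its grip at about (258,253) inside the red frame (240-278, 212-275). The rack's top runs from (195,100) to (372,135), with its slots at (231,128), (265,120), (302,110) and (341,100), the widest on the right.

```bash
cat >> h.py <<'E'
def red(im):
    m=mask(im,(0,150,120),(6,255,255))|mask(im,(174,150,120),(180,255,255))
    return m
def slots(im,thr=150,lim=None):
    """pale rack top outline and the slot contours in it"""
    p=cv2.inRange(cv2.cvtColor(im,cv2.COLOR_BGR2HSV),(12,40,thr),(30,190,255))
    cs,h=cv2.findContours(p,cv2.RETR_CCOMP,cv2.CHAIN_APPROX_NONE);out=[]
    k=max([i for i in range(len(cs)) if h[0][i][3]<0],key=lambda i:cv2.contourArea(cs[i]))
    hol=[cs[i] for i in range(len(cs)) if h[0][i][3]==k and cv2.contourArea(cs[i])>60]
    return cs[k],hol
E
python3 - <<'E'
from h import *
import json
P=json.load(open("w1.json"));im=cv2.imread("pics/w1.png");t=cv2.imread("pics/top0.png")
hsv=cv2.cvtColor(im,cv2.COLOR_BGR2HSV)
print([list(hsv[r,c]) for r,c in((150,220),(90,248),(100,262),(120,232),(110,350),(95,341),(95,330))])
for thr in(200,230):
    k,hol=slots(im,thr);r=cv2.minAreaRect(k)
    print(thr,"rack",np.round(r[0],1),np.round(onz("wrist",r[0],.044,P),4),[np.round(onz("wrist",p,.044,P)[:2],4).tolist() for p in cv2.boxPoints(r)])
    for c in hol:
        q=np.array([onz("wrist",p[0],.044,P)[:2]*1000 for p in c],np.float32);rr=cv2.minAreaRect(q);print(np.round(rr[0],1),np.round(rr[1],1),round(rr[2],1))
c=max(blobs(red(im)[:300]),key=cv2.contourArea);r=cv2.minAreaRect(c);print("red",r,np.round(onz("wrist",r[0],.044,P),4))
q=np.array([onz("wrist",p[0],.044,P)[:2]*1000 for p in c],np.float32);print(cv2.minAreaRect(q))
# heights: rack centre, red frame centre, from top + wrist
k,_=slots(im,200);rw=cv2.minAreaRect(k)[0]
print("rack tri",tri([ray("wrist",rw,P),ray("top",(294.2,179.2))]),"red tri",tri([ray("wrist",r[0],P),ray("top",(294.08,247.67))]))
for b in blobs(mask(im,(105,150,60),(125,255,255)),100):print("blue",cv2.boundingRect(b))
E
```

```text
[[np.uint8(25), np.uint8(82), np.uint8(253)], [np.uint8(25), np.uint8(80), np.uint8(253)], [np.uint8(109), np.uint8(74), np.uint8(55)], [np.uint8(26), np.uint8(68), np.uint8(254)], [np.uint8(17), np.uint8(130), np.uint8(129)], [np.uint8(14), np.uint8(67), np.uint8(76)], [np.uint8(107), np.uint8(74), np.uint8(55)]]
200 rack [285.7 114.3] [ 0.5958 -0.2155  0.044 ] [[0.5956, -0.1263], [0.6578, -0.2735], [0.5961, -0.3074], [0.5272, -0.1513]]
[ 573.  -164.4] [53.1  7.4] 22.7
[ 587.1 -197.4] [52.9 12. ] 23.4
[ 601.  -230.4] [53.  17.1] 23.0
[ 615.2 -263.5] [52.8 21.9] 22.8
230 rack [285.7 114.2] [ 0.5959 -0.2155  0.044 ] [[0.5955, -0.1265], [0.6575, -0.2734], [0.5964, -0.307], [0.5278, -0.1514]]
[ 572.9 -164.4] [54.   8.6] 22.5
[ 587.  -197.5] [54.1 13.4] 23.1
[ 601.  -230.4] [53.9 18.2] 23.0
[ 615.3 -263.5] [54. 23.] 22.7
red ((257.888671875, 244.0677947998047), (41.051788330078125, 65.84683227539062), 1.1457629203796387) [ 0.4589 -0.2094  0.044 ]
((457.65704345703125, -210.10255432128906), (76.5281982421875, 43.74289321899414), 7.550114631652832)
rack tri [ 0.59560277 -0.21568626  0.0359551 ] red tri [ 0.45734474 -0.21065956  0.04075729]
blue (250, 234, 15, 40)
blue (112, 233, 30, 43)
blue (181, 232, 22, 41)
```

carry_out(
  deltas=[
    {"slide": [-0.17, -0.055, 0.15], "yaw": 0, "grip": -0.06},
    {"slide": [-0.17, -0.055, 0.15], "yaw": 0, "grip": -0.06},
    {"slide": [-0.17, -0.055, 0.15], "yaw": 0, "grip": -0.06},
    {"slide": [-0.17, -0.055, 0.15], "yaw": 0, "grip": -0.06},
    {"slide": [-0.17, -0.055, 0.15], "yaw": 0, "grip": -0.06},
  ],
)

```text
time: 1.78
position: [0.4575, -0.2142, 0.1715]
tcp_rot: [0.996, 0.084, 0.0, 0.0]
force: [0.4, -0.5, 0.6]
finger_gap: 0.0455
grasp_force: 0.0
```

Run:
```python
from h import *
import json
s=robot.state();P2=[list(s["position"]),list(s["tcp_rot"])];im2=robot.capture("wrist")[...,::-1].copy();cv2.imwrite("pics/w2.png",im2);json.dump(P2,open("w2.json","w"))
P=json.load(open("w1.json"));im=cv2.imread("pics/w1.png")
def bl(im):
    return sorted(blobs(mask(im,(105,150,60),(125,255,255)),100),key=lambda c:-c[:,0,0].mean())
for n,i,p in(("w1",im,P),("w2",im2,P2)):
    c=max(blobs(red(i)),key=cv2.contourArea)
    q=np.array([onz("wrist",x[0],.044,p)[:2]*1000 for x in c],np.float32);print(n,"red",cv2.minAreaRect(q),cv2.minAreaRect(c))
    print([cv2.boundingRect(b) for b in bl(i)])
v=cv2.copyMakeBorder(im2,0,0,0,0,0);cv2.imwrite("pics/w2v.png",v)
```

```text
w1 red ((457.6590576171875, -210.103759765625), (76.52815246582031, 43.742862701416016), 7.550118446350098) ((257.888671875, 244.0677947998047), (41.051788330078125, 65.84683227539062), 1.1457629203796387)
[(250, 234, 15, 40), (181, 232, 22, 41), (112, 233, 30, 43)]
w2 red ((458.19317626953125, -209.8134307861328), (75.8055648803711, 43.628196716308594), 8.374415397644043) ((275.96417236328125, 195.89651489257812), (52.93132019042969, 87.0995864868164), 1.4688007831573486)
[(267, 181, 20, 50), (177, 178, 30, 50), (83, 181, 45, 50)]
```

View pics/w2.png

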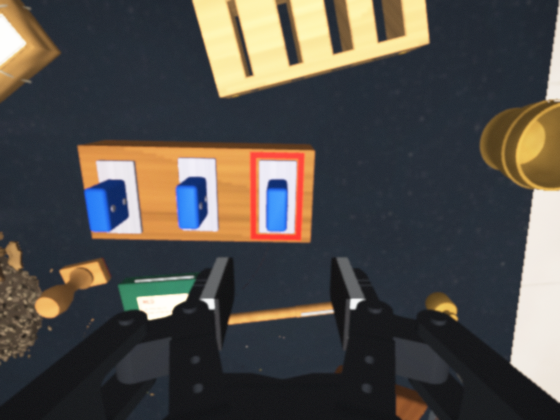

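The red spacer's grip is at about (277,206) inside the red frame (251-303, 152-241). Its top face's near edge is at row 231, and the gap between the fingers is clear.

Run:
```python
from h import *
import json
P,P2=(json.load(open(f"w{i}.json")) for i in(1,2));a,b=(cv2.imread(f"pics/w{i}.png") for i in(1,2))
print("grip top -x edge",tri([ray("wrist",(257,274),P),ray("wrist",(276.7,231),P2)]))
print("red frame ctr",tri([ray("wrist",(257.9,244.07),P),ray("wrist",(275.96,195.9),P2)]))
for i,p in((a,P),(b,P2)):
    m=red(i);c=max(blobs(m),key=cv2.contourArea);f=np.zeros_like(m);cv2.drawContours(f,[c],-1,255,-1)
    s=((f>0)&(red(i)==0)).astype(np.uint8)*255;s=cv2.morphologyEx(s,cv2.MORPH_OPEN,np.ones((3,3)))
    hs=cv2.cvtColor(i,cv2.COLOR_BGR2HSV);g=s.copy();g[(hs[...,1]>90)&((hs[...,0]<100)|(hs[...,0]>130))]=0
    c=max(blobs(g),key=cv2.contourArea);q=np.array([onz("wrist",x[0],.049,p)[:2]*1000 for x in c],np.float32);print("shoulder",cv2.minAreaRect(q))
    c=max((x for x in blobs(mask(i,(105,150,60),(125,255,255)),100)),key=lambda c:c[:,0,0].mean())
    h=cv2.minAreaRect(c);print("blue",h)
```

```text
grip top -x edge [ 0.4411628  -0.21346101  0.07662797]
red frame ctr [ 0.46072185 -0.20936626  0.04818088]Traceback (most recent call last):
  File "<stdin>", line 10, in <module>
ValueError: max() iterable argument is empty
```

carry_out(
  deltas=[
    {"slide": [0.003, -0.009, 0.15], "yaw": 0.007, "grip": -0.06},
    {"slide": [0.003, -0.009, 0.2], "yaw": 0.007, "grip": -0.06},
    {"slide": [0.003, -0.009, 0.25], "yaw": 0.007, "grip": -0.06},
    {"slide": [0.003, -0.009, 0.28], "yaw": 0.007, "grip": -0.06},
    {"slide": [0.003, -0.009, 0.294], "yaw": 0.007, "grip": -0.06},
    {"slide": [0.003, -0.009, 0.294], "yaw": 0.007, "grip": -0.06},
    {"slide": [0.003, -0.009, 0.294], "yaw": 0.007, "grip": -0.06},
    {"slide": [0.003, -0.009, 0.294], "yaw": 0.007, "grip": -0.06},
  ],
)

```text
time: 2.5
position: [0.4601, -0.2104, 0.0558]
tcp_rot: [0.997, 0.074, 0.001, 0.001]
force: [0.4, -0.1, -0.2]
finger_gap: 0.0453
grasp_force: 0.0
```

carry_out(
  deltas=[
    {"slide": [0, 0, 0], "yaw": 0, "grip": 0.4},
    {"slide": [0, 0, 0], "yaw": 0, "grip": 1},
    {"slide": [0, 0, 0], "yaw": 0, "grip": 1},
    {"slide": [0, 0, 0], "yaw": 0, "grip": 1},
    {"slide": [0, 0, 0], "yaw": 0, "grip": 1},
    {"slide": [0, 0, 0], "yaw": 0, "grip": 1},
  ],
)

```text
time: 3.0
position: [0.4595, -0.2099, 0.0548]
tcp_rot: [0.997, 0.074, 0.001, 0.001]
force: [-0.3, -0.6, 6.8]
finger_gap: 0.0153
grasp_force: 59.4
```

carry_out(
  deltas=[
    {"slide": [0, 0, -0.03], "yaw": 0, "grip": 1},
    {"slide": [0, 0, -0.07], "yaw": 0, "grip": 1},
    {"slide": [0, 0, -0.12], "yaw": 0, "grip": 1},
    {"slide": [0, 0, -0.17], "yaw": 0, "grip": 1},
    {"slide": [0, 0, -0.18], "yaw": 0, "grip": 1},
    {"slide": [0, 0, -0.18], "yaw": 0, "grip": 1},
    {"slide": [0, 0, -0.18], "yaw": 0, "grip": 1},
  ],
)

```text
time: 3.58
position: [0.4587, -0.2092, 0.1252]
tcp_rot: [0.997, 0.074, -0.0, -0.0]
force: [-0.7, -0.1, -1.2]
finger_gap: 0.0152
grasp_force: 58.7
```

Run:
```python
from h import *
import json
s=robot.state();P=[list(s["position"]),list(s["tcp_rot"])];im=robot.capture("wrist")[...,::-1].copy();cv2.imwrite("pics/w3.png",im);json.dump(P,open("w3.json","w"))
sd=robot.capture("side")[...,::-1];print(P,s["force"],s["wrist_torque"],s["finger_gap"])
v=np.hstack([cv2.resize(im[130:420,130:430],(480,464)),cv2.resize(sd[130:250,200:280],(310,464))]);cv2.imwrite("pics/w3v.png",v)
```

```text
[[np.float64(0.4587389376301999), np.float64(-0.20924446998587753), np.float64(0.12516359972189686)], [np.float64(0.9972661006940349), np.float64(0.0738938079788292), np.float64(-0.00013623431690833123), np.float64(-0.00010482897481895821)]] [-0.73023166 -0.07859697 -1.24581682] [-0.00767942 -0.02461122  0.03143146] 0.015153553382507682
```

View pics/w3v.png

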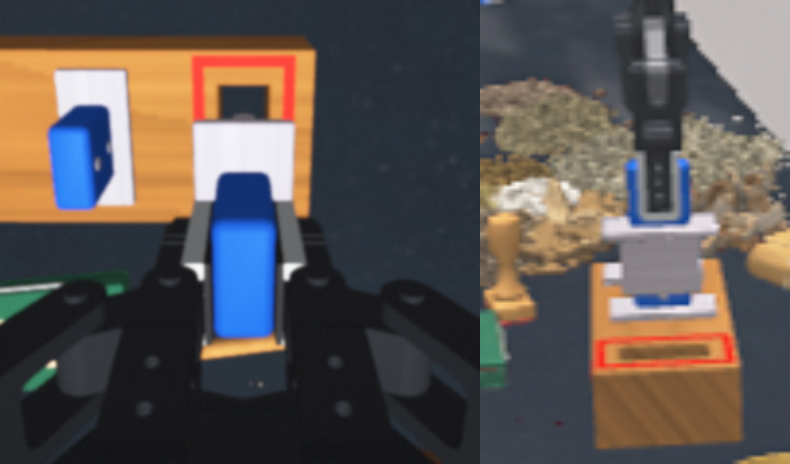

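The spacer is held straight. Its shoulder is centred between the fingers at wrist column 282, and the red bay is empty. Next is the hover over slot 1.

carry_out(
  deltas=[
    {"slide": [0.1, -0.023, 0], "yaw": -0.03, "grip": 1},
    {"slide": [0.2, -0.046, 0], "yaw": -0.06, "grip": 1},
    {"slide": [0.27, -0.062, 0], "yaw": -0.081, "grip": 1},
    {"slide": [0.299, -0.069, 0], "yaw": -0.081, "grip": 1},
    {"slide": [0.299, -0.069, 0], "yaw": -0.081, "grip": 1},
    {"slide": [0.299, -0.069, 0], "yaw": -0.081, "grip": 1},
  ],
)

```text
time: 4.18
position: [0.5725, -0.1637, 0.1241]
tcp_rot: [0.98, 0.2, -0.001, -0.001]
force: [0.3, 0.3, -1.2]
finger_gap: 0.0152
grasp_force: 58.8
```

```bash
cat >> h.py <<'E'
def look(n):
    from scipy.spatial.transform import Rotation as R
    s=robot.state();P=[list(s["position"]),list(s["tcp_rot"])];im=robot.capture("wrist")[...,::-1].copy();cv2.imwrite(f"pics/{n}.png",im)
    M=R.from_quat(P[1]).as_matrix();hd=np.degrees(np.arctan2(M[1,0],M[0,0]))
    print("TCP",np.round(P[0],4),"heading",round(hd,2),"tilt",np.round(M[:2,2],4),"F",np.round(s["force"],1),"M",np.round(s["wrist_torque"],2),s["time"])
    k,hol=slots(im,200)
    for c in hol:
        q=np.array([onz("wrist",p[0],.044,P)[:2]*1000 for p in c],np.float32);r=cv2.minAreaRect(q)
        d=M.T@(np.array([*r[0],44])/1000-np.array(P[0]));print("slot world",np.round(r[0],1),np.round(r[1],1),round(r[2],1),"tool",np.round(d*1000,1))
    return P,im
E
python3 - <<'E'
from h import *
look("w4")
E
```

```text
TCP [ 0.5725 -0.1637  0.1241] heading 23.1 tilt [-0.0024  0.0011] F [ 0.3  0.3 -1.2] M [0.01 0.03 0.  ] 4.1833
slot world [ 615.5 -263. ] [52.1 21.5] 23.1 tool [  0.7 108.3  79.9]
slot world [ 601.1 -230.2] [52.9 16.8] 23.0 tool [ 0.3 72.5 79.9]
slot world [ 587. -197.] [53.  11.7] 23.5 tool [ 0.4 36.4 80. ]
```

View pics/w4.png

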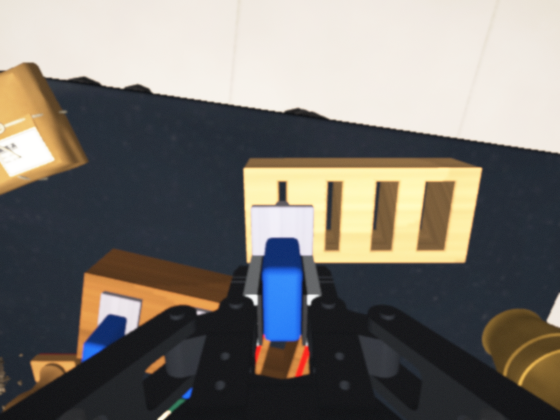

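Slots 2–4 lie 36.4, 72.5 and 108.3 mm to the side in the tool frame, so slot 1 is under the blade within about 0.5 mm. Its far end is visible at (283,190), in line with the shoulder. Now I try slot 1 gently.

carry_out(
  deltas=[
    {"slide": [0.001, 0, 0.05], "yaw": 0, "grip": 1},
    {"slide": [0.001, 0, 0.075], "yaw": 0, "grip": 1},
    {"slide": [0.001, 0, 0.08], "yaw": 0, "grip": 1},
    {"slide": [0.001, 0, 0.085], "yaw": 0, "grip": 1},
    {"slide": [0.001, 0, 0.09], "yaw": 0, "grip": 1},
    {"slide": [0.001, 0, 0.095], "yaw": 0, "grip": 1},
    {"slide": [0.001, 0, 0.095], "yaw": 0, "grip": 1},
  ],
)

```text
time: 4.82
position: [0.5735, -0.1647, 0.0898]
tcp_rot: [0.98, 0.2, 0.0, 0.001]
force: [-6.0, 1.1, 9.9]
finger_gap: 0.0149
grasp_force: 60.4
```

carry_out(
  deltas=[
    {"slide": [0, 0, 0.01], "yaw": 0, "grip": 1},
    {"slide": [0, 0, 0.018], "yaw": 0, "grip": 1},
    {"slide": [0, 0, 0.018], "yaw": 0, "grip": 1},
    {"slide": [0, 0, 0.018], "yaw": 0, "grip": 1},
  ],
)

```text
time: 5.15
position: [0.5755, -0.1646, 0.0884]
tcp_rot: [0.98, 0.2, 0.003, 0.002]
force: [-14.9, 10.6, 47.2]
finger_gap: 0.015
grasp_force: 66.9
```

Run:
```python
from h import *
look("w5");print(robot.state()["finger_gap"])
```

```text
TCP [ 0.5755 -0.1646  0.0884] heading 23.1 tilt [ 0.0061 -0.0024] F [-14.9  10.6  47.2] M [2.73 3.89 0.01] 5.15
slot world [ 615.1 -263.2] [52.3 21.3] 23.0 tool [ -2.4 106.   44.9]
slot world [ 601.1 -230. ] [52.4 16.6] 23.3 tool [-2.3 70.  44.7]
0.01508075518620744
```

Slot 1 stopped the blade: 47 N with no more sinking. I back off and hover over slot 2.

carry_out(
  deltas=[
    {"slide": [0, 0, -0.03], "yaw": 0, "grip": 1},
    {"slide": [0, 0, -0.075], "yaw": 0, "grip": 1},
    {"slide": [0, 0.045, -0.085], "yaw": 0, "grip": 1},
    {"slide": [0, 0.09, -0.085], "yaw": 0, "grip": 1},
    {"slide": [0, 0.09, -0.085], "yaw": 0, "grip": 1},
    {"slide": [0, 0.09, -0.085], "yaw": 0, "grip": 1},
    {"slide": [0, 0.09, -0.085], "yaw": 0, "grip": 1},
  ],
)

```text
time: 5.78
position: [0.5873, -0.1972, 0.1146]
tcp_rot: [0.98, 0.2, -0.0, -0.0]
force: [0.6, -0.3, -0.7]
finger_gap: 0.0156
grasp_force: 59.6
```

```bash
cat >> h.py <<'E'
def held(im,P):
    """held shoulder: centre column and far edge row -> tool coordinates at tool z=6 mm"""
    h=cv2.cvtColor(im,cv2.COLOR_BGR2HSV);g=cv2.inRange(h,(95,0,150),(140,50,255));g[:150]=0;g[:,:200]=0;g[:,360:]=0;g[275:]=0
    c=max(blobs(g),key=cv2.contourArea)[:,0];t=c[:,1].min();rows=[c[c[:,1]==r,0] for r in range(t+4,t+18)]
    u=np.median([(r.min()+r.max())/2 for r in rows if len(r)>1]);print("shoulder col",u,"far row",t,"tool",[np.round(1000*(np.linalg.inv(np.array([[1.]]))[0,0]*0+x),1) for x in tool((u,t),.006)])
def tool(uv,z):
    i=robot.camera_info("wrist");T=i["T_tool_cam"];p=np.linalg.solve(i["mtx"],[uv[0],uv[1],1.]);d=T[:3,:3]@[p[0],-p[1],-p[2]];return T[:3,3]+d*(z-T[2,3])/d[2]
E
python3 - <<'E'
from h import *
P,im=look("w6");held(im,P);held(cv2.imread("pics/w4.png"),0)
E
```

```text
TCP [ 0.5873 -0.1972  0.1146] heading 23.04 tilt [-0.0002  0.0003] F [ 0.6 -0.3 -0.7] M [-0.04 -0.01 -0.01] 5.7833
slot world [ 572.9 -164. ] [51.9  7.2] 23.2 tool [ -0.3 -36.1  70.6]
slot world [ 615.2 -263.1] [52.6 21.6] 23.0 tool [-0.1 71.6 70.5]
slot world [ 601.3 -230.1] [52.7 16.7] 23.4 tool [-0.1 35.7 70.6]
shoulder col 280.75 far row 208 tool [np.float64(29.9), np.float64(-0.1), np.float64(6.0)]
shoulder col 282.0 far row 206 tool [np.float64(30.9), np.float64(0.5), np.float64(6.0)]
```

carry_out(
  deltas=[
    {"slide": [0, 0, 0.04], "yaw": 0, "grip": 1},
    {"slide": [0, 0, 0.055], "yaw": 0, "grip": 1},
    {"slide": [0, 0, 0.065], "yaw": 0, "grip": 1},
    {"slide": [0, 0, 0.072], "yaw": 0, "grip": 1},
    {"slide": [0, 0, 0.08], "yaw": 0, "grip": 1},
    {"slide": [0, 0, 0.087], "yaw": 0, "grip": 1},
    {"slide": [0, 0, 0.092], "yaw": 0, "grip": 1},
    {"slide": [0, 0, 0.092], "yaw": 0, "grip": 1},
  ],
)

```text
time: 6.5
position: [0.5875, -0.1974, 0.0774]
tcp_rot: [0.98, 0.2, -0.0, -0.0]
force: [-1.1, -0.1, -1.6]
finger_gap: 0.015
grasp_force: 59.5
```

At 13 mm deep with no force, the blade goes into slot 2. I lower it all the way.

carry_out(
  deltas=[
    {"slide": [0, 0, 0.015], "yaw": 0, "grip": 1},
    {"slide": [0, 0, 0.03], "yaw": 0, "grip": 1},
    {"slide": [0, 0, 0.042], "yaw": 0, "grip": 1},
    {"slide": [0, 0, 0.05], "yaw": 0, "grip": 1},
    {"slide": [0, 0, 0.055], "yaw": 0, "grip": 1},
    {"slide": [0, 0, 0.058], "yaw": 0, "grip": 1},
    {"slide": [0, 0, 0.058], "yaw": 0, "grip": 1},
    {"slide": [0, 0, 0.058], "yaw": 0, "grip": 1},
  ],
)

```text
time: 7.17
position: [0.5875, -0.1974, 0.055]
tcp_rot: [0.98, 0.2, -0.0, 0.0]
force: [-4.1, 2.0, 4.5]
finger_gap: 0.0152
grasp_force: 60.2
```

carry_out(
  deltas=[
    {"slide": [0, 0, 0.005], "yaw": 0, "grip": 1},
    {"slide": [0, 0, 0.005], "yaw": 0, "grip": 1},
  ],
)

```text
time: 7.33
position: [0.5876, -0.1977, 0.0547]
tcp_rot: [0.98, 0.2, 0.0, 0.001]
force: [-10.4, 3.3, 17.7]
finger_gap: 0.0151
grasp_force: 62.1
```

Run:
```python
from h import *
P,im=look("w7");sd=robot.capture("side")[...,::-1];cv2.imwrite("pics/s7.png",cv2.resize(sd[170:270,220:350],(780,600),interpolation=cv2.INTER_CUBIC))
```

```text
TCP [ 0.5876 -0.1977  0.0547] heading 23.06 tilt [ 0.0004 -0.0011] F [-10.4   3.3  17.7] M [ 0.68  1.88 -0.  ] 7.3333
slot world [ 615.4 -263. ] [52.6 21.4] 23.0 tool [-0.  70.9 10.8]
```

View pics/s7.png

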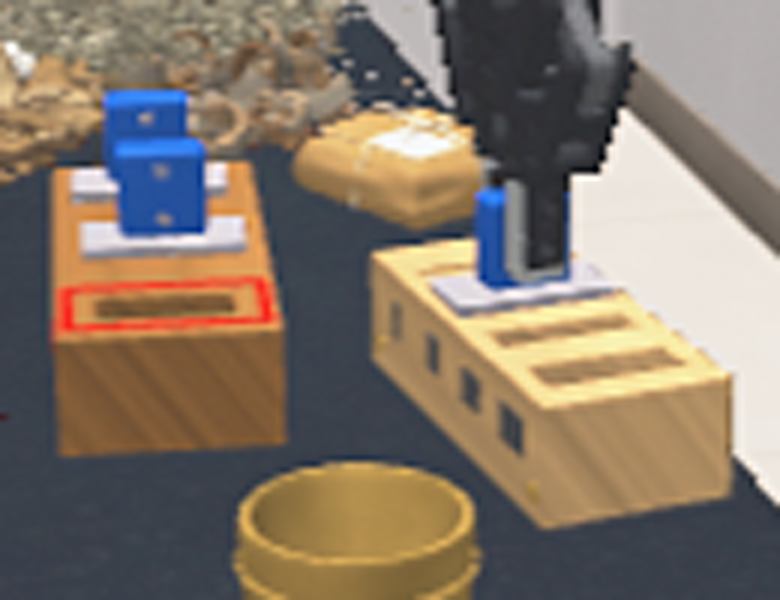

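The shoulder lies flat on the rack at slot 2, about (525,287) in the enlarged view. The other two spacers are still in the stand. I relax the push, release and retreat.

carry_out(
  deltas=[
    {"slide": [0, 0, -0.007], "yaw": 0, "grip": 1},
    {"slide": [0, 0, -0.007], "yaw": 0, "grip": 0.4},
    {"slide": [0, 0, -0.007], "yaw": 0, "grip": -0.06},
    {"slide": [0, 0, -0.007], "yaw": 0, "grip": -0.06},
    {"slide": [0, 0, -0.007], "yaw": 0, "grip": -0.06},
    {"slide": [0, 0, -0.007], "yaw": 0, "grip": -0.06},
  ],
)

```text
time: 7.93
position: [0.5875, -0.1974, 0.055]
tcp_rot: [0.98, 0.2, -0.0, -0.0]
force: [0.3, 0.1, -0.5]
finger_gap: 0.0451
grasp_force: 0.0
```

carry_out(
  deltas=[
    {"slide": [0, 0, -0.05], "yaw": 0, "grip": -0.06},
    {"slide": [0, 0, -0.12], "yaw": 0, "grip": -0.06},
    {"slide": [0, 0, -0.2], "yaw": 0, "grip": -0.06},
    {"slide": [0, 0, -0.28], "yaw": 0, "grip": -0.06},
    {"slide": [-0.1, 0, -0.35], "yaw": 0, "grip": -0.06},
    {"slide": [-0.15, 0, -0.35], "yaw": 0, "grip": -0.06},
    {"slide": [-0.15, 0, -0.35], "yaw": 0, "grip": -0.06},
    {"slide": [-0.15, 0, -0.35], "yaw": 0, "grip": -0.06},
  ],
)

```text
time: 8.6
position: [0.5321, -0.2216, 0.196]
tcp_rot: [0.98, 0.199, 0.0, 0.001]
force: [0.7, -1.5, -0.3]
finger_gap: 0.0455
grasp_force: 0.0
```

Run:
```python
from h import *
P,im=look("w8");sd=robot.capture("side")[...,::-1]
cv2.imwrite("pics/f8.png",np.hstack([cv2.resize(im,(448,336)),cv2.resize(sd[170:270,230:340],(350,336),interpolation=cv2.INTER_CUBIC)]))
```

```text
TCP [ 0.5321 -0.2216  0.196 ] heading 22.96 tilt [ 0.0012 -0.0008] F [ 0.7 -1.5 -0.3] M [ 0.02  0.01 -0.03] 8.6
slot world [ 601.1 -230.3] [51.8 17.1] 22.3 tool [ 60.   34.7 152.1]
slot world [ 572.8 -164.5] [52.5  7.4] 23.1 tool [ 59.7 -36.9 152. ]
slot world [ 615.4 -263.2] [52.4 21.8] 23.2 tool [ 60.3  70.6 152.1]
slot world [ 587.2 -198.3] [63.3 32.3] 22.9 tool [ 5.97e+01 -1.00e-01  1.52e+02]
```

View pics/f8.png

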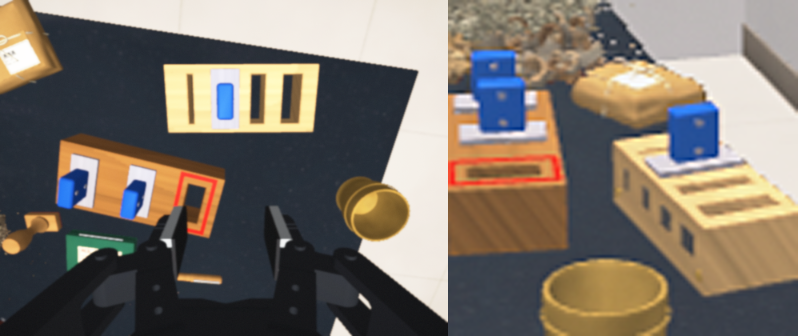

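The spacer sits flat and straight in slot 2 at (225,100). The stand's other two spacers, the packet and the mortar are where they were, and the arm is clear.

```bash
python3 -c "
from plant import robot
print(robot.job_done())"
```

```text
the job is handed in; nothing more can be done
None
```

The spacer from the red-framed bay is in slot 2 (10.5 mm) with its shoulder flat on the rack; slot 1 was tried first and stopped the blade, the other two spacers are still in the stand, and the job is handed in.

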